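Deburr the large bore of a clock plate

ROBOT

A 7-joint arm with a two-finger parallel gripper is mounted at the origin on the work surface. World frame = base frame: x ahead of the robot, y to its left, z up, the work surface at z = 0. Lengths are in m, angles in rad, forces in N, time in s.
With the tool pointing down it reaches from about 0.35 to 0.9 m from the base axis. Payload 7.2 kg.
Tool frame: the origin (TCP) lies between the finger pads; the fingertips stand 11 mm ahead of it and the grasp point (between the pads) lies 8 mm behind it; z points along the fingers, y is the line along which they close (so a half turn about z gives the same grasp; the last joint's range is limited). The gripper opens to 85 mm and grips with 20 to 120 N. Pads are 22 mm wide; open, the fingers measure 114 mm over their backs; the gripper's body (76 mm by 85 mm) begins 54 mm behind the grasp point. The pads swing forward as they close: fully open they stand 13 mm farther back than shut.
Start: joints at [1.175, 0.411, -0.013, 1.596, 0.006, 1.134, -0.082], TCP at [0.201, -0.592, 0.242] pointing down, gripper open.
Joint ranges: [-2.95, 2.95], [-0.29, 1.99], [-1.47, 1.44], [0.14, 2.54], [-1.03, 4.17], [0.13, 1.85], [-2.86, 2.86]. Speed limits (rad/s): [2.39, 2.39, 3.01, 3.01, 3.14, 3.14, 3.14].

INTERFACE

Orientations are given as a rotation vector (axis times angle).
In Python, from plant import ctrl gives the robot as it stands.
- The arm moves only by the shell command python3 -m inch 'ROWS' [FORCE]. ROWS is JSON, a list of rows, each a list of 7 numbers: the shift along the world's x, y, z scaled (see below), then the turn, a rotation vector about the world's x, y, z scaled (see below), then the opening in per cent of the stroke, from 0 (shut) to 100 (fully open). In form: [[x, y, z, rx, ry, rz, gripper], ...]. A call has 1 to 12 rows; each row shifts and turns the commanded pose from where the row before left it; what a row does not reach is not made up. The controller multiplies each number of a shift by 20 mm and each number of a turn by 0.12 rad. A row lasts 1/8 s, in which the tool goes at most 62.5 mm and 10.7 degrees, less where a joint would pass 70% of its speed; a pose out of reach is approached as far as the arm can. A call with a number of a shift or a turn outside -1 to 1 is refused whole. A call with a gripper value outside its range is refused whole. The fingers move at their own pace and stop on an object; FORCE is the grip in N (left out, the last holds). Time passes only in rows, so rows that do not move let the fingers close. It gives the time, the measured TCP pose, the force, the opening and the grip force at its end, in the units of the state.
- ctrl.get_obs(): the state, without advancing time (a new reading comes with each control period).
- ctrl.get_image(name): name is "scene" or "side" or "wrist"; returns a dict with "pixels" (400x640x3 uint8, red, green, blue), "K" (3x3 intrinsics, pixels), "k1" (the pictures are not rectified: a ray, as slopes to the right and down, at radius r is drawn at 1 + k1 r^2 times it, then the intrinsics apply), "eye" and "orientation" of the camera in the world. Camera axes: x right, y up, looking along -z (the intrinsics and any distortion apply to the point x, -y, -z); pixel columns grow to the right and rows downward; lengths in m; the calibration is good to about 2 mm. A picture is of the moment at which its call begins. There is no depth.
- ctrl.finish_job(): hands the job in; it is judged then, once.
The state is a dict: "t": time; "joint_pos": joint angles; "qd": joint speeds; "effort": joint torques, N m; "ee_pos": TCP position; "eef_rot": TCP orientation; "wrist_force": force on the tool from outside, world axes, zero at the start; "ft_torque": the same for the moment, N m; "grip_width": finger opening in m; "grasp_force": force on a finger pad.
Only numpy, scipy, OpenCV 4.12 (cv2) and the standard library are available. Lean on these libraries where they do the work, as an engineer would, in place of code of your own. Each camera call takes 0.05 s, during which the arm holds its last target. There are 200 camera calls.

TASK

Take the thick-handled cone deburring tool from the wooden stand and run its cone clockwise (seen from above) all the way round the top edge of the round opening in the brass clock movement that has the larger opening: start beside that plate's small hole, keep the cone resting lightly on the edge all the way, and finish back beside the small hole. Then hang the tool back in its own hole in the stand, upright, and let go. Do not touch the other movement, whose opening is smaller.

Things in the scene. Friction and masses are not known exactly. Their poses are not given: they have to be found in the camera images.
- deburrer: Hand tool, 0.19 kg, upright in one of two 48 mm holes, 100 mm apart along its y, of a wooden stand (board top 80 mm up, 10 mm thick). Origin: on its axis, underside of its 64 mm guard disc, which rests on the board; z up. Above: round wooden handle, 28 mm diameter, z = 6 to 86 mm, grip at any yaw. Below: 30 mm sleeve to z = -20 mm, then the cone. The thin-handled (14 mm) taller tool is not needed.
- cone_tip (a point): Point of the deburrer's smooth steel cone (friction 0.2), on the tool's axis, 56 mm below its origin when unloaded. Flank at 45 degrees: radius equals the height above the point, up to 16 mm; above that its rim is upright and would jam, so lower the flank onto an edge from above. The cone is sprung along the axis: it yields upwards into the tool by up to 16 mm, the force growing from about 1 N to 4 N (150 N/m).
- movement: Fixed clock movement to work on: wooden block, brass plates on pillars. Top plate 126 x 110 mm, 6 mm thick, top face 86 mm above the table, with a 60 mm round opening (40 mm free depth under the plate) and a 14 mm small hole 45 mm from its centre. Origin: on the opening's axis at table height, z up; small hole towards its -x, so clockwise from above is -x, +y, +x, -y, -x.
- small_movement: A fixed movement of the same make and size whose opening is only 36 mm across, already finished: not to be touched. Origin on its opening's axis at table height, small hole towards its -x. The two movements may change places.
Mind the look-alikes: they are no part of the job. Leave any pink look-alike of the deburrer alone.

How it is judged:
On the way, in this order (a step that is already met when the one before it is completed fails the run):
1. the cone rests on the large bore's edge beside the small hole (contact force between deburrer and movement above 0.3 N and z of cone_tip in the frame of movement between 0.07 and 0.085 m and x of cone_tip in the frame of movement below -0.009 m and y of cone_tip in the frame of movement between -0.009 and 0.009 m), for 0.1 s.
2. the cone rests on the large bore's edge an eighth of the way round (contact force between deburrer and movement above 0.3 N and z of cone_tip in the frame of movement between 0.07 and 0.085 m and x of cone_tip in the frame of movement below -0.009 m and y of cone_tip in the frame of movement above 0.009 m), for 0.1 s.
3. the cone rests on the large bore's edge a quarter of the way (contact force between deburrer and movement above 0.3 N and z of cone_tip in the frame of movement between 0.07 and 0.085 m and y of cone_tip in the frame of movement above 0.009 m and x of cone_tip in the frame of movement between -0.009 and 0.009 m), for 0.1 s.
4. the cone rests on the large bore's edge three eighths (contact force between deburrer and movement above 0.3 N and z of cone_tip in the frame of movement between 0.07 and 0.085 m and x of cone_tip in the frame of movement above 0.009 m and y of cone_tip in the frame of movement above 0.009 m), for 0.1 s.
5. the cone rests on the large bore's edge half way, opposite the small hole (contact force between deburrer and movement above 0.3 N and z of cone_tip in the frame of movement between 0.07 and 0.085 m and x of cone_tip in the frame of movement above 0.009 m and y of cone_tip in the frame of movement between -0.009 and 0.009 m), for 0.1 s.
6. the cone rests on the large bore's edge five eighths (contact force between deburrer and movement above 0.3 N and z of cone_tip in the frame of movement between 0.07 and 0.085 m and x of cone_tip in the frame of movement above 0.009 m and y of cone_tip in the frame of movement below -0.009 m), for 0.1 s.
7. the cone rests on the large bore's edge three quarters (contact force between deburrer and movement above 0.3 N and z of cone_tip in the frame of movement between 0.07 and 0.085 m and y of cone_tip in the frame of movement below -0.009 m and x of cone_tip in the frame of movement between -0.009 and 0.009 m), for 0.1 s.
8. the cone rests on the large bore's edge seven eighths (contact force between deburrer and movement above 0.3 N and z of cone_tip in the frame of movement between 0.07 and 0.085 m and x of cone_tip in the frame of movement below -0.009 m and y of cone_tip in the frame of movement below -0.009 m), for 0.1 s.
9. the cone rests on the large bore's edge back beside the small hole (all of step 1), for 0.1 s.
At the end, for the whole second after the job is handed in: The deburring tool hangs at rest in the hole of the stand it came from, within 22 mm of its starting place and within 10 degrees of upright, let go (distance of deburrer from where it was at the start of the episode below 0.022 m and angle between deburrer's own z axis and vertical below 0.17 rad and linear speed of deburrer below 0.02 m/s); the robot touches nothing.
It fails at once if the cone is pressed on the large bore's plate with more than 20 N (contact force between deburrer and movement above 20 N).
It fails at once if the movement with the smaller opening is touched (more than 1 N) (contact force between anything else and small_movement above 1 N).
It also fails if it takes over 67 s, if anything falls off the work surface, if the arm or the gripper's body presses on something with over 40 N, if the wrist force passes 120 N, or if a joint passes its speed limit or range.

## Working session

There is one attempt and no reset: what is moved stays moved. The work goes in short steps, Python scripts to look and compute and a shell command to move; the robot and the scene stay as the last step left them, time stands still between calls to the robot, and variables do not carry over. Pictures are saved under pics/ and viewed, at most 10 in all, crops included, and the job is handed in when it is done.

```bash
mkdir -p pics
cat > h.py <<'E'
import numpy as np, cv2
from plant import ctrl
from scipy.spatial.transform import Rotation as R
def rot(o):
    o=np.array(o,float)
    if o.shape==(3,3): return o
    return R.from_rotvec(o).as_matrix() if o.size==3 else R.from_quat(o).as_matrix()
def ray(im,u,v):
    K=np.array(im['K']); x=(u-K[0,2])/K[0,0]; y=(v-K[1,2])/K[1,1]
    a,b=x,y
    for _ in range(30):
        s=1+im['k1']*(a*a+b*b); a,b=x/s,y/s
    return np.array(im['eye']),rot(im['orientation'])@np.array([a,-b,-1])
def at(im,u,v,z):
    e,d=ray(im,u,v); return e+d*(z-e[2])/d[2]
def proj(im,p):
    q=rot(im['orientation']).T@(np.array(p)-im['eye']); a,b=q[0]/-q[2],-q[1]/-q[2]
    s=1+im['k1']*(a*a+b*b); K=np.array(im['K']); return K[0,0]*a*s+K[0,2],K[1,1]*b*s+K[1,2]
E
python3 - <<'E'
from h import *
import pickle
for n in ['scene','side','wrist']:
    im=ctrl.get_image(n); pickle.dump(im,open(n+'.pkl','wb'))
    cv2.imwrite(f'pics/{n}.png',im['pixels'][:,:,::-1]); print(n,im['eye'],im['orientation'],im['K'],im['k1'])
print(ctrl.get_obs())
E
```

```text
scene [0.72484242 0.45919205 0.83998836] [0.23252438 0.79290206 2.48212986] [[439.87092662   0.         318.68551143]
 [  0.         439.87092662 198.2871605 ]
 [  0.           0.           1.        ]] -0.06501623243293546
side [0.35718139 0.76383498 0.61984258] [ 0.07230817 -1.39963087 -2.7118574 ] [[369.48881931   0.         322.07276483]
 [  0.         369.48881931 202.98865578]
 [  0.           0.           1.        ]] -0.03340785010133117
wrist [ 0.27656121 -0.5656506   0.37287428] [-0.27161958  0.19517299 -1.23182725] [[294.49466459   0.         318.90567728]
 [  0.         294.49466459 196.88148767]
 [  0.           0.           1.        ]] -0.009442457760559093
{'t': 0.15, 'joint_pos': array([ 1.1748055 ,  0.41174089, -0.01270864,  1.59684076,  0.00560238,
        1.13433008, -0.08221929]), 'qd': array([-0.00167846, -0.00135051,  0.00080032, -0.00400536, -0.00097653,
       -0.00119123, -0.00103979]), 'effort': array([ 1.87507649e-03, -6.01037765e+01,  6.83072526e-01, -2.99645931e+01,
        1.39493283e-02,  7.83811935e-03,  3.84305247e-05]), 'ee_pos': array([ 0.20106632, -0.59137985,  0.24163538]), 'eef_rot': array([-3.09826125e+00, -5.12390442e-01,  4.72945454e-04]), 'wrist_force': array([ 0.13531656,  0.07095883, -1.33739745]), 'ft_torque': array([-0.01625396, -0.04044254, -0.03099521]), 'grasp_force': 0.0, 'grip_width': 0.08533510993766685}
```

View pics/scene.png

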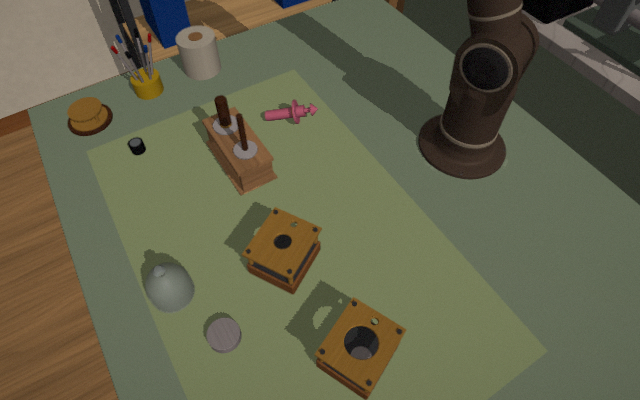

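View pics/side.png

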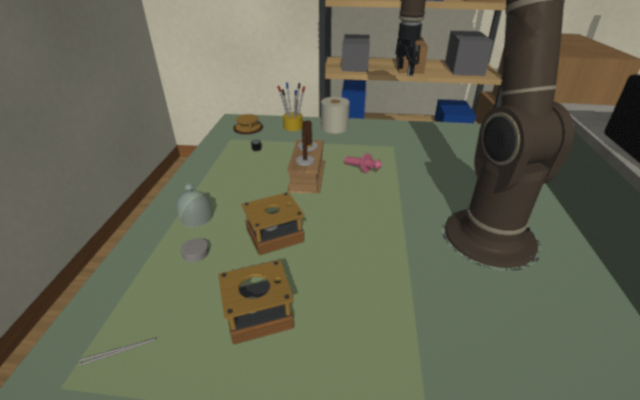

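The scene view shows the stand at about (240,145), with the thick handle's top near (222,101) and the thin tool near (241,118). The small-opening movement is at (283,241), the large one at (362,343) with its small hole near (375,321), and the pink look-alike is at (290,112). I'll enlarge the two that matter.

Run:
```python
import cv2,numpy as np
i=cv2.imread('pics/scene.png'); 
a=cv2.resize(i[85:195,195:285],None,fx=4.4,fy=4.4,interpolation=cv2.INTER_CUBIC)
b=cv2.resize(i[290:400,310:410],None,fx=4,fy=4.4,interpolation=cv2.INTER_CUBIC)
cv2.imwrite('pics/crop.png',np.hstack([a,b])); print(a.shape,b.shape)
```

```text
(484, 396, 3) (484, 400, 3)
```

View pics/crop.png

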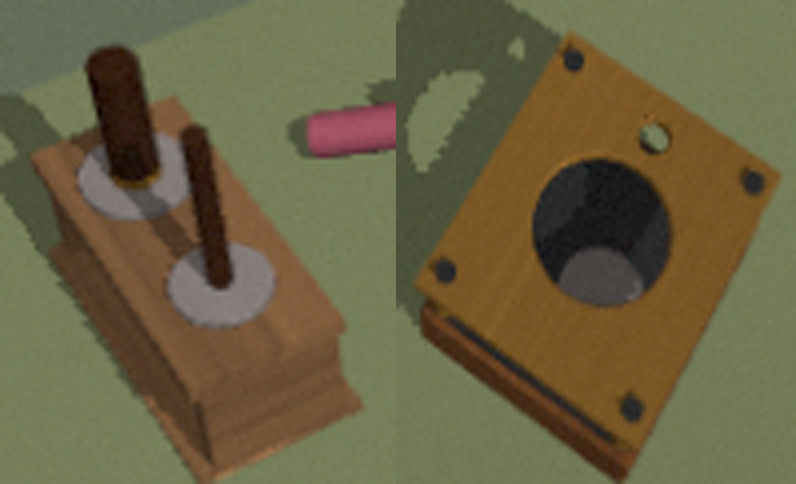

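Run:
```python
from h import *
import pickle
im=pickle.load(open('scene.pkl','rb'))
g=lambda n,u,v,z:print(n,at(im,u,v,z).round(4))
g('guard',226.1,124.5,.086);g('top',220.7,98,.166);g('thin',245.2,149.5,.086)
o=at(im,361.25,342.7,.086);h=at(im,374.75,321.1,.086);d=h-o
print(o,h,np.linalg.norm(d),'x-axis yaw',np.degrees(np.arctan2(-d[1],-d[0])))
for u,v in [(342.3,342),(378.5,342),(362,326),(362,359.5)]: g('rim',u,v,.086)
# plate corners
for u,v in [(354,297.7),(406,330),(315,354),(367.5,392.5)]: g('corner',u,v,.086)
g('small',283,241.5,.086)
s=pickle.load(open('side.pkl','rb'))
print('side proj', proj(s,[*o[:2],.086]), proj(s,[*h[:2],.086]),proj(s,[*at(im,226.1,124.5,.086)[:2],.166]))
print(R.from_rotvec(ctrl.get_obs()['eef_rot']).as_matrix().round(3))
```

```text
guard [ 0.5132 -0.2978  0.086 ]
top [ 0.5109 -0.301   0.166 ]
thin [ 0.5095 -0.2012  0.086 ]
[0.53635442 0.30106494 0.086     ] [0.49413545 0.2820884  0.086     ] 0.04628769455063323 x-axis yaw 24.202920307578136
rim [0.5634 0.2829 0.086 ]
rim [0.5104 0.3158 0.086 ]
rim [0.5184 0.2775 0.086 ]
rim [0.5516 0.3252 0.086 ]
corner [0.5005 0.2263 0.086 ]
corner [0.4571 0.3243 0.086 ]
corner [0.614  0.2757 0.086 ]
corner [0.5742 0.3735 0.086 ]
small [0.5532 0.0558 0.086 ]
side proj (np.float64(253.04663400109848), np.float64(286.3025242261309)) (np.float64(276.90830067865284), np.float64(280.56558578945464)) (np.float64(306.54529791772234), np.float64(121.55964838559015))
[[ 0.947  0.322 -0.001]
 [ 0.322 -0.947  0.001]
 [-0.    -0.001 -1.   ]]
```

Both measurements fit the given sizes: the large opening is at (0.536, 0.300) with its +x yawed about 24°, and the tool is at (0.512, -0.299). Next I'll move above the tool.

```bash
python3 -m inch '[[0.9,0.85,0,0,0,0,100],[0.9,0.85,0,0,0,0,100],[0.9,0.85,0,0,0,0,100],[0.9,0.85,0,0,0,0,100],[0.9,0.85,0,0,0,0,100],[0.9,0.85,0,0,0,0,100],[0.9,0.85,0,0,0,0,100],[0.9,0.85,0,0,0,0,100],[0.9,0.85,0,0,0,0,100],[0.9,0.85,0,0,0,0,100],[0.9,0.85,0,0,0,0,100],[0.9,0.85,0,0,0,0,100]]' 40
python3 -m inch '[[0.9,0.85,0,0,0,0,100],[0.9,0.85,0,0,0,0,100],[0.9,0.85,0,0,0,0,100],[0.9,0.85,0,0,0,0,100],[0.9,0.85,0,0,0,0,100],[0.25,0.1,0,0,0,0,100],[0,0,0,0,0,0,100],[0,0,0,0,0,0,100]]'
python3 - <<'E'
from h import *
im=ctrl.get_image('wrist'); cv2.imwrite('pics/w1.png',im['pixels'][:,:,::-1])
import pickle; pickle.dump(im,open('w1.pkl','wb'))
E
```

```text
t: 1.65
ee_pos: [0.4176, -0.387, 0.2421]
eef_rot: [-3.099, -0.513, 0.0]
wrist_force: [0.3, 0.2, -0.0]
grip_width: 0.0859
grasp_force: 0.0
t: 2.65
ee_pos: [0.5113, -0.3019, 0.2422]
eef_rot: [3.1, 0.51, -0.001]
wrist_force: [0.5, -0.6, -0.5]
grip_width: 0.0854
grasp_force: 0.0
```

View pics/w1.png

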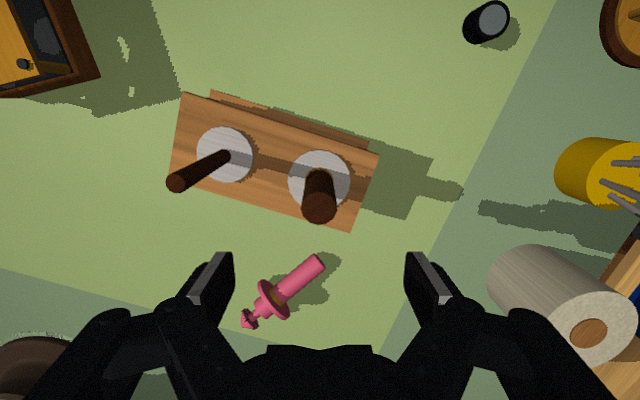

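The wrist view shows the thick handle's top near (319,208), its guard disc at (319,180), the thin tool at (177,182)–(230,157), and the pads level at about (220,275) and (418,275).

Run:
```python
from h import *
import pickle
im=pickle.load(open('w1.pkl','rb'))
for n,u,v,z in [('top',319,208,.166),('guard',319,179.5,.086),('thin',224.5,155,.086)]: print(n,at(im,u,v,z).round(4))
e,d=ray(im,177,183); k=(at(im,224.5,155,.086)[:2]-e[:2])@d[:2]/(d[:2]@d[:2]); print('thin top z',e+k*d)
print(im['eye'])
```

```text
top [ 0.5148 -0.3008  0.166 ]
guard [ 0.5159 -0.3006  0.086 ]
thin [ 0.5097 -0.2047  0.086 ]
thin top z [ 0.5094222  -0.20503385  0.18867734]
[ 0.58681838 -0.27612915  0.37347558]
```

```bash
python3 -m inch '[[0.12,0.08,-0.9,0,0,0,100],[0,0,-0.9,0,0,0,100],[0,0,-0.9,0,0,0,100],[0,0,-0.9,0,0,0,100],[0,0,-0.9,0,0,0,100],[0,0,-0.8,0,0,0,100],[0,0,-0.4,0,0,0,100],[0,0,0,0,0,0,100]]'
python3 -m inch '[[0,0,0,0,0,0,0],[0,0,0,0,0,0,0],[0,0,0,0,0,0,0],[0,0,0,0,0,0,0],[0,0,0,0,0,0,0],[0,0,0,0,0,0,0],[0,0,0,0,0,0,0],[0,0,0,0,0,0,0],[0,0,0,0,0,0,0],[0,0,0,0,0,0,0]]' 60
```

```text
t: 3.7
ee_pos: [0.5144, -0.299, 0.1277]
eef_rot: [-3.099, -0.513, 0.001]
wrist_force: [-0.3, 0.1, -0.4]
grip_width: 0.0851
grasp_force: 0.0
t: 4.95
ee_pos: [0.5149, -0.2994, 0.1288]
eef_rot: [3.099, 0.512, 0.001]
wrist_force: [-0.5, -0.2, 4.7]
grip_width: 0.0268
grasp_force: 58.7
```

```bash
python3 -m inch '[[0,0,0.5,0,0,0,0],[0,0,0.9,0,0,0,0],[0,0,1,0,0,0,0],[0,0,1,0,0,0,0],[0,0,1,0,0,0,0],[0,0,1,0,0,0,0],[0,0,1,0,0,0,0],[0,0,1,0,0,0,0],[0,0,1,0,0,0,0],[0,0,0.8,0,0,0,0],[0,0,0.3,0,0,0,0],[0,0,0,0,0,0,0]]'
python3 -m inch '[[0,0.5,0,0,0,0,0],[0.04,1,0,0,0,0,0],[0.04,1,0,0,0,0,0],[0.04,1,0,0,0,0,0],[0.04,1,0,0,0,0,0],[0.04,1,0,0,0,0,0],[0.04,1,0,0,0,0,0],[0.04,1,0,0,0,0,0],[0.04,1,0,0,0,0,0],[0.04,1,0,0,0,0,0],[0.04,1,0,0,0,0,0],[0.04,1,0,0,0,0,0]]'
python3 -m inch '[[0.04,1,0,0,0,0,0],[0.04,1,0,0,0,0,0],[0.04,1,0,0,0,0,0],[0.04,1,0,0,0,0,0],[0.04,1,0,0,0,0,0],[0.04,1,0,0,0,0,0],[0.04,1,0,0,0,0,0],[0.04,1,0,0,0,0,0],[0.04,1,0,0,0,0,0],[0.04,1,0,0,0,0,0],[0.04,1,0,0,0,0,0],[0.04,1,0,0,0,0,0]]'
python3 -m inch '[[0,1,0,0,0,0,0],[0,1,0,0,0,0,0],[0,1,0,0,0,0,0],[0,1,0,0,0,0,0],[0,1,0,0,0,0,0],[0,1,0,0,0,0,0],[0,0.4,0,0,0,0,0],[0,0,0,0,0,0,0],[0,0,0,0,0,0,0]]'
```

```text
t: 6.45
ee_pos: [0.5146, -0.2991, 0.3184]
eef_rot: [3.099, 0.513, 0.0]
wrist_force: [-0.2, -0.7, -2.6]
grip_width: 0.0265
grasp_force: 59.2
t: 7.95
ee_pos: [0.5234, -0.0678, 0.3184]
eef_rot: [3.099, 0.513, 0.0]
wrist_force: [0.4, -0.7, -1.3]
grip_width: 0.0268
grasp_force: 59.1
t: 9.45
ee_pos: [0.5327, 0.1721, 0.3183]
eef_rot: [3.099, 0.512, -0.0]
wrist_force: [0.8, -0.4, -1.4]
grip_width: 0.0269
grasp_force: 59.1
t: 10.58
ee_pos: [0.5333, 0.298, 0.3182]
eef_rot: [3.099, 0.511, -0.0]
wrist_force: [0.8, 0.1, -1.8]
grip_width: 0.0268
grasp_force: 59.2
```

```bash
python3 -m inch '[[0,0,-0.5,0,0,0,0],[0,0,-1,0,0,0,0],[0,0,-1,0,0,0,0],[0,0,-1,0,0,0,0],[0,0,-0.9,0,0,0,0],[-0.4,-0.2,-0.5,0,0,0,0],[-0.4,-0.1,-0.2,0,0,0,0],[0,0,0,0,0,0,0],[0,0,0,0,0,0,0]]'
python3 - <<'E'
from h import *
import pickle
L=[]
for n,(x,y) in dict(scene=(290,230),side=(170,180),wrist=(230,60)).items():
    im=ctrl.get_image(n); pickle.dump(im,open(n+'2.pkl','wb'))
    cv2.imwrite(f'pics/{n}2.png',im['pixels'][:,:,::-1])
    c=im['pixels'][y:y+170,x:x+170,::-1]
    print(n,'tipprev',proj(im,[.5179,.2922,.108]),'hole centre',proj(im,[.536,.3,.086]))
    if n!='wrist': L.append(cv2.resize(c,(400,400),interpolation=cv2.INTER_CUBIC))
cv2.imwrite('pics/c2.png',np.hstack(L))
E
```

```text
t: 11.7
ee_pos: [0.5174, 0.2932, 0.2172]
eef_rot: [-3.099, -0.513, -0.003]
wrist_force: [-0.1, -0.2, -1.8]
grip_width: 0.027
grasp_force: 59.2
scene tipprev (np.float64(368.31014474027677), np.float64(328.61303000860175)) hole centre (np.float64(361.06631680564556), np.float64(342.0705386097999))
side tipprev (np.float64(262.52954396069913), np.float64(275.50576672638294)) hole centre (np.float64(253.36889882278467), np.float64(285.89324325207286))
wrist tipprev (np.float64(320.02508450049464), np.float64(198.95456366407322)) hole centre (np.float64(318.2386800267566), np.float64(170.88237916309362))
```

View pics/wrist2.png

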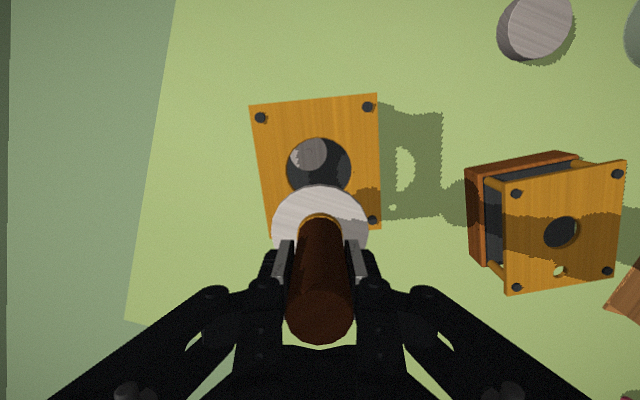

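View pics/c2.png

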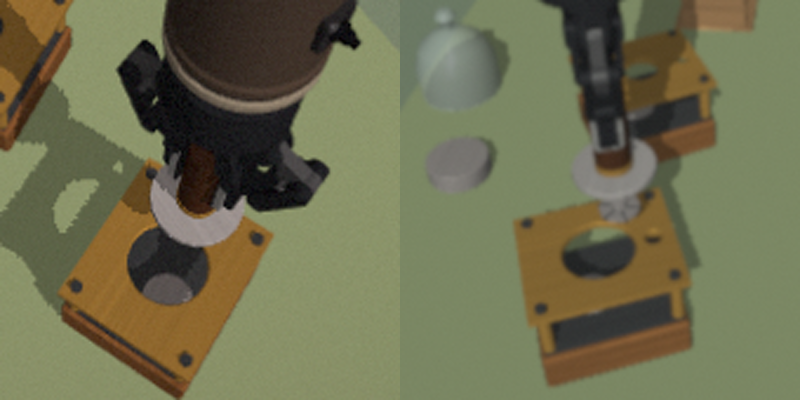

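The wrist view has the guard disc centred near (320,230) and the bore spanning x 286–351 with its upper edge at y=137. The side crop puts the cone point at about (264,273), with the bore to its left.

Run:
```python
from h import *
import pickle
w=pickle.load(open('wrist2.pkl','rb')); s=pickle.load(open('side2.pkl','rb'))
ee=np.array([.5174,.2932])
print('side tip',proj(s,[*ee,.112]),'guard bottom',proj(s,[*ee,.168]))
print('guard l/r wrist',at(w,272,230,.174),at(w,368,230,.174),'front',at(w,320,184,.174))
# predicted rim/disc in wrist from assumed poses
t=np.linspace(0,2*np.pi,73)
P=np.array([proj(w,[.536+.03*np.cos(a),.3+.03*np.sin(a),.086]) for a in t]); print('bore pred',P.min(0),P.max(0))
P=np.array([proj(w,[ee[0]+.032*np.cos(a),ee[1]+.032*np.sin(a),.174]) for a in t]); print('disc pred',P.min(0),P.max(0))
S=np.array([proj(s,[.536+.03*np.cos(a),.3+.03*np.sin(a),.086]) for a in t]); print('side bore pred',S.min(0),S.max(0))
g=np.array(w['pixels'])
b=(g[:,:,0].astype(int)-g[:,:,2]>60)
for y in (150,160,165,170,175): print(y,np.where(~b[y,260:375])[0][[0,-1]]+260)
for x in (310,318,326): print(x,np.where(~b[100:180,x])[0][:1]+100)
```

```text
side tip (np.float64(262.46313479595443), np.float64(274.42110683655284)) guard bottom (np.float64(259.4434571150528), np.float64(252.34680096760326))
guard l/r wrist [0.50847316 0.32206513 0.174     ] [0.52843218 0.26334579 0.174     ] front [0.54758656 0.30266163 0.174     ]
bore pred [285.2859899  137.50919153] [351.19869657 202.05639545]
disc pred [269.22376105 183.42208526] [368.2603788  274.24019778]
side bore pred [237.37329325 274.29807792] [269.21940648 298.30655235]
150 [293 344]
160 [288 349]
165 [286 350]
170 [286 350]
175 [287 350]
310 [139]
318 [138]
326 [139]
```

```bash
python3 -m inch '[[0,-0.06,-0.5,0,0,0,0],[0,0,-0.5,0,0,0,0],[0,0,-0.4,0,0,0,0],[0,0,0,0,0,0,0],[0,0,0,0,0,0,0]]'
python3 -m inch '[[0,0,-0.3,0,0,0,0],[0,0,0,0,0,0,0],[0,0,0,0,0,0,0]]'
python3 -m inch '[[0,0,-0.2,0,0,0,0],[0,0,-0.15,0,0,0,0],[0,0,0,0,0,0,0],[0,0,0,0,0,0,0]]'
```

```text
t: 12.48
ee_pos: [0.5171, 0.2918, 0.1884]
eef_rot: [-3.099, -0.513, -0.0]
wrist_force: [0.3, 1.1, -2.0]
grip_width: 0.0262
grasp_force: 59.2
t: 12.85
ee_pos: [0.5172, 0.2918, 0.1825]
eef_rot: [-3.099, -0.513, -0.001]
wrist_force: [0.4, 0.2, -1.6]
grip_width: 0.0268
grasp_force: 59.2
t: 13.35
ee_pos: [0.5172, 0.2918, 0.1755]
eef_rot: [-3.099, -0.513, -0.001]
wrist_force: [1.4, 1.3, -0.4]
grip_width: 0.0265
grasp_force: 59.2
```

The force reading shows light contact, so I'll run clockwise in quarters of 15° rows.

```bash
python3 -m inch '[[-0.06,0.25,0,0,0,0,0],[0,0.26,0,0,0,0,0],[0.06,0.25,0,0,0,0,0],[0.125,0.23,0,0,0,0,0],[0.18,0.19,0,0,0,0,0],[0.22,0.135,0,0,0,0,0],[0,0,0,0,0,0,0]]'
```

```text
t: 14.22
ee_pos: [0.5279, 0.3183, 0.1751]
eef_rot: [-3.099, -0.512, -0.0]
wrist_force: [0.8, -0.8, -0.7]
grip_width: 0.0266
grasp_force: 59.5
```

```bash
python3 -m inch '[[0.25,0.075,0,0,0,0,0],[0.26,0.005,0,0,0,0,0],[0.255,-0.06,0,0,0,0,0],[0.23,-0.125,0,0,0,0,0],[0.19,-0.18,0,0,0,0,0],[0.135,-0.225,0,0,0,0,0],[0,0,0,0,0,0,0]]'
```

```text
t: 15.1
ee_pos: [0.5542, 0.3071, 0.1753]
eef_rot: [3.099, 0.511, 0.0]
wrist_force: [-1.3, -1.4, -0.0]
grip_width: 0.0264
grasp_force: 59.5
```

```bash
python3 -m inch '[[0.075,-0.25,0,0,0,0,0],[0.005,-0.26,0,0,0,0,0],[-0.06,-0.255,0,0,0,0,0],[-0.125,-0.23,0,0,0,0,0],[-0.18,-0.19,0,0,0,0,0],[-0.225,-0.135,0,0,0,0,0],[0,0,0,0,0,0,0]]'
```

```text
t: 15.98
ee_pos: [0.5432, 0.2811, 0.1754]
eef_rot: [3.099, 0.513, -0.001]
wrist_force: [-0.9, 0.9, 0.1]
grip_width: 0.0266
grasp_force: 59.4
```

```bash
python3 -m inch '[[-0.25,-0.055,0,0,0,0,0],[-0.25,0,0,0,0,0,0],[-0.25,0.06,0,0,0,0,0],[-0.225,0.125,0,0,0,0,0],[-0.185,0.18,0,0,0,0,0],[-0.135,0.225,0,0,0,0,0],[0,0,0,0,0,0,0],[0,0,0,0,0,0,0],[0,0,0,0,0,0,0]]'
```

```text
t: 17.1
ee_pos: [0.5178, 0.2923, 0.1753]
eef_rot: [-3.099, -0.513, 0.0]
wrist_force: [1.8, 1.5, -0.4]
grip_width: 0.0267
grasp_force: 59.5
```

Contact held all the way round and the cone is back at the start. Now I'll raise it and carry it back.

```bash
python3 -m inch '[[0,0,0.5,0,0,0,0],[0,0,0.9,0,0,0,0],[0,0,1,0,0,0,0],[0,0,1,0,0,0,0],[0,0,1,0,0,0,0],[0,0,1,0,0,0,0],[0,0,1,0,0,0,0],[0,0,0.6,0,0,0,0],[0,0,0.25,0,0,0,0],[0,-0.5,0,0,0,0,0],[0,-1,0,0,0,0,0],[0,-1,0,0,0,0,0]]'
python3 -m inch '[[0,-1,0,0,0,0,0],[0,-1,0,0,0,0,0],[0,-1,0,0,0,0,0],[0,-1,0,0,0,0,0],[0,-1,0,0,0,0,0],[0,-1,0,0,0,0,0],[0,-1,0,0,0,0,0],[0,-1,0,0,0,0,0],[0,-1,0,0,0,0,0],[0,-1,0,0,0,0,0],[0,-1,0,0,0,0,0],[0,-1,0,0,0,0,0]]'
python3 -m inch '[[0,-1,0,0,0,0,0],[0,-1,0,0,0,0,0],[0,-1,0,0,0,0,0],[0,-1,0,0,0,0,0],[0,-1,0,0,0,0,0],[0,-1,0,0,0,0,0],[0,-1,0,0,0,0,0],[0,-1,0,0,0,0,0],[0,-1,0,0,0,0,0],[0,-1,0,0,0,0,0],[0,-1,0,0,0,0,0],[0,-1,0,0,0,0,0]]'
python3 -m inch '[[-0.15,-1,0,0,0,0,0],[0,-1,0,0,0,0,0],[0,-0.6,0,0,0,0,0],[0,-0.45,0,0,0,0,0],[0,0,0,0,0,0,0],[0,0,0,0,0,0,0]]'
```

```text
t: 18.6
ee_pos: [0.5178, 0.2398, 0.3196]
eef_rot: [3.099, 0.511, -0.002]
wrist_force: [-0.1, -0.2, -1.7]
grip_width: 0.0269
grasp_force: 59.3
t: 20.1
ee_pos: [0.5173, 0.0002, 0.3203]
eef_rot: [3.1, 0.511, 0.0]
wrist_force: [0.1, -0.2, -1.2]
grip_width: 0.0271
grasp_force: 59.3
t: 21.6
ee_pos: [0.5178, -0.2392, 0.3202]
eef_rot: [-3.099, -0.513, 0.0]
wrist_force: [0.2, 0.4, -1.9]
grip_width: 0.0268
grasp_force: 59.3
t: 22.35
ee_pos: [0.5151, -0.2981, 0.3203]
eef_rot: [-3.099, -0.514, -0.0]
wrist_force: [0.2, -0.8, -2.5]
grip_width: 0.0267
grasp_force: 59.3
```

Position matches the pick, so I'll lower it by 0.1915 less a small margin.

```bash
python3 -m inch '[[0,-0.05,-0.5,0,0,0,0],[0,0,-1,0,0,0,0],[0,0,-1,0,0,0,0],[0,0,-1,0,0,0,0],[0,0,-1,0,0,0,0],[0,0,-1,0,0,0,0],[0,0,-1,0,0,0,0],[0,0,-1,0,0,0,0],[0,0,-1,0,0,0,0],[0,0,-0.7,0,0,0,0],[0,0,-0.3,0,0,0,0],[0,0,0,0,0,0,0]]'
python3 -m inch '[[0,0,-0.05,0,0,0,0],[0,0,0,0,0,0,0]]'
```

```text
t: 23.85
ee_pos: [0.5148, -0.2998, 0.1302]
eef_rot: [-3.099, -0.513, 0.0]
wrist_force: [0.8, -0.3, -1.5]
grip_width: 0.0271
grasp_force: 59.3
t: 24.1
ee_pos: [0.5151, -0.3001, 0.1298]
eef_rot: [3.099, 0.513, 0.001]
wrist_force: [-1.0, -0.4, -2.0]
grip_width: 0.0266
grasp_force: 59.3
```

```bash
python3 -m inch '[[0,0,-0.05,0,0,0,0],[0,0,0,0,0,0,40],[0,0,0,0,0,0,60],[0,0,0,0,0,0,100],[0,0,0,0,0,0,100],[0,0,0,0,0,0,100],[0,0,0,0,0,0,100],[0,0,0,0,0,0,100],[0,0,0,0,0,0,100],[0,0,0,0,0,0,100]]' 20
python3 -m inch '[[0,0,0.5,0,0,0,100],[0,0,1,0,0,0,100],[0,0,1,0,0,0,100],[0,0,1,0,0,0,100],[0,0,1,0,0,0,100],[0,0,1,0,0,0,100],[0,0,0.5,0,0,0,100],[0,0,0,0,0,0,100],[0,0,0,0,0,0,100]]'
python3 - <<'E'
from h import *
im=ctrl.get_image('wrist'); cv2.imwrite('pics/w3.png',im['pixels'][:,:,::-1])
print(ctrl.get_obs()['wrist_force'])
E
```

```text
t: 25.35
ee_pos: [0.5148, -0.3, 0.1283]
eef_rot: [3.099, 0.513, 0.0]
wrist_force: [-0.3, 0.2, 0.1]
grip_width: 0.0856
grasp_force: 0.0
t: 26.48
ee_pos: [0.5144, -0.2998, 0.2476]
eef_rot: [-3.099, -0.513, 0.001]
wrist_force: [-0.7, 0.7, -0.3]
grip_width: 0.0854
grasp_force: 0.0
[-0.56977839  0.04379625 -0.07331388]
```

View pics/w3.png

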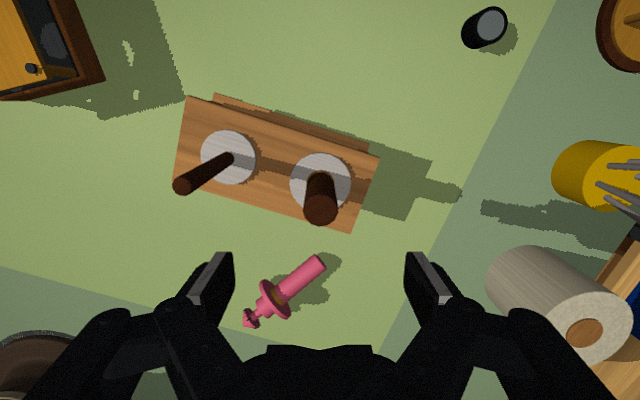

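The tool stands upright in its hole with the guard at (320,182), as it was before the pick, and the gripper is clear.

```bash
python3 -c "
from plant import ctrl
print(ctrl.finish_job())"
```

```text
the job is handed in; nothing more can be done
None
```

I ran the cone clockwise once round the larger opening's edge, hung the tool back upright in its own hole, and handed the job in at about 26.5 s of the 67 s; no verdict was returned.

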